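# Park the dough-wheel cutter in its guard

## Task

Take the orange used scraper out of the guide rail and put it in the wire washing-up basket, then lay the wheel cutter in the rail's channel, nose towards the black guard, and push it along under the guard until the spring catch snaps down behind its nose. Push gently: once the catch has dropped, do not go on and squash the rubber buffer. Leave everything else on the table standing where it is.

Things in the scene. Friction and masses are not known exactly. Their poses are not given: they have to be found in the camera images.
- rail: fixed guide rail on a pale wooden board 360 x 100 x 12 mm, z up, x along the rail towards the black guard's end. Origin: centre of the board's underside. Aluminium channel along x from -170 to +170 mm, centred on y = 0: floor 16 mm above the origin, 42 mm wide inside, walls 6 mm thick, tops 30 mm above the origin. Open from above from x = -170 to +57 mm
- rail_floor (a point): point on the channel floor at the rail's x = 0, same axes. The black guard bridges the channel (63 mm long, 86 wide, roof 30 to 38 mm above this point, a red button 12 mm above the roof). Where it is clamped differs each time and is not given: its mouth is between x = 57 and 102 mm, the catch roller 18 mm and the buffer face 41 mm beyond the mouth
- cutter: loose wheel cutter, about 240 g, lying upright on the table before the rail. Sled 36 mm wide, 9 thick; origin at the underside, x to the nose: rear end at x = -62, nose at x = +67 mm. Red grip rib x = -62 to -18 mm, 20 mm wide (y), top 55 mm above the underside: grip it across y near x = -36 mm, fingertips 18 mm or more above the underside to clear the channel walls
- cutter_rear (a point): middle of the cutter's flat upright rear face (rib and sled flush), 35 mm above the underside: the place to push, along the cutter's x
- cutter_nose (a point): tip of the nose on the underside. From here back a ramp rises over 14 mm from 9 to 17 mm high, flat top 8 mm long, then drops straight to 9 mm: the catch roller drops in behind it. Behind that stands the steel wheel in a white fork, 52 mm high, 45 mm or more from the tip. When home the nose is about 44 mm beyond the guard's mouth
- used_scraper: loose orange plastic scraper, 70 g, standing in the rail's channel: foot 40 x 36 x 9 mm, upright grip 36 mm long (x), 16 mm thick (y), top 58 mm above the underside. Origin at the centre of the underside; its x axis lies along the rail
- basket: fixed wire washing-up basket, outside 200 (x) x 160 (y) x 90 mm high, walls and floor 4 mm, open above. Origin at the centre of its underside
- catch (a joint): m, how far the spring catch (steel roller, 8 mm thick, under the guard's roof, with the red button on top) is lifted: 0 right down, with its underside 10 mm above the channel floor (empty, or engaged behind the bump), about 0.007 on top of the bump. Spring 3 N when down, 6 N when lifted; pushing the bump under it takes about 7 to 13 N, then the force drops as it snaps down
- buffer (a joint): m, how far the rubber buffer at the guard's inner end is pressed in by the cutter's nose: 0 untouched, about 0.003 when the cutter is home and held by the catch, 0.014 squashed flat. With rubbing it takes some 15 N to press it to 0.005 and 30 N to 0.010. More than 0.011 is squashing it
- clean_scraper: bystander: blue scraper of the same shape as the orange one, standing on the table; leave alone. Origin at the underside
- stamp: bystander: dark wooden ravioli stamp, 56 mm across, 68 mm high, origin at the underside
- jar: bystander: glass jar, 76 mm across, 100 mm high, beyond the rail, origin at the underside
- cup: bystander: blue mug, 80 mm across, 80 mm high, beyond the rail, origin at the underside
- spice: bystander: amber spice jar, 44 mm across, 90 mm high, beyond the rail, origin at the underside
- bowl: bystander: steel bowl, 140 mm across, 60 mm high, beyond the rail, origin at the underside
Mind the look-alikes: they are no part of the job. Of the things that look like the cutter, the largest one is meant.

How it is judged:
By the outcome, as a careful person would: the job done as asked, in the order asked, and still so for the second after the job is handed in, with the robot touching nothing.
It also fails if it takes over 67 s, if anything falls off the work surface, if the arm or the gripper's body presses on something with over 40 N, if the wrist force passes 120 N, or if a joint passes its speed limit or range.

## Robot

A 6-joint arm with a two-finger parallel gripper is mounted at the origin on the work surface. World frame = base frame: x ahead of the robot, y to its left, z up, the work surface at z = 0. Lengths are in mm, angles in degrees, forces in N, time in s.
With the tool pointing down it reaches from about 350 to 850 mm from the base axis. Payload 8.1 kg.
Tool frame: the origin (TCP) lies midway between the tips of the shut fingers; the grasp point (between the pads) lies 19 mm behind it; z points along the fingers, y is the line along which they close (so a half turn about z gives the same grasp; the last joint's range is limited). The gripper opens to 85 mm and grips with 20 to 120 N. Pads are 22 mm wide; open, the fingers measure 114 mm over their backs; the gripper's body (76 mm by 85 mm) begins 54 mm behind the grasp point. The pads swing forward as they close: fully open they stand 13 mm farther back than shut.
Start: joints at [65.753, 7.471, 85.268, -0, 87.261, -4.893], TCP at [198.826, 566.104, 231.292] pointing down, gripper open.
Joint ranges: [-169.43, 169.43], [-51.17, 129.36], [1.28, 143.12], [-76.62, 256.62], [0, 156.53], [-152.29, 152.29]. Speed limits (degrees/s): [136.94, 136.94, 159.86, 180, 180, 180].

## Interface

Orientations are given as [roll, pitch, yaw] about the fixed x, y, z axes, in that order (R = Rz(yaw) Ry(pitch) Rx(roll)).
In Python, from bench import sensors, optics, r gives the robot as it stands.
- The arm moves only by the tool apply_moves, never from a script. Its argument "targets" is a list of rows, each a list of 7 numbers: the shift along the tool's x, y, z in mm, then the turn, a rotation vector about the tool's x, y, z in rad, then the closure, from 0 (fully open) to 1 (shut). In form: [[x, y, z, wx, wy, wz, claw], ...]. A call has 1 to 20 rows; each row shifts and turns the commanded pose from where the row before left it, along the tool's axes as they then stand; what a row does not reach is not made up. A row lasts 1/8 s, in which the tool goes at most 62.5 mm and 10.7 degrees, less where a joint would pass 70% of its speed; a pose out of reach is approached as far as the arm can. A call is refused whole if a number of a shift passes 62.5 or a number of a turn 0.188, either way. A call with a gripper value outside its range is refused whole. The fingers move at their own pace and stop on an object; "force" is the grip in N (left out, the last holds). Time passes only in rows, so rows that do not move let the fingers close. It gives the time, the measured TCP pose, the force, the opening and the grip force at its end, in the units of the state.
- sensors.sense(): the state, without advancing time (a new reading comes with each control period).
- optics.snapshot(name): name is "scene" or "side" or "wrist"; returns the picture (384x512x3 uint8, red, green, blue); there is no depth.
- optics.get_calibration(name): a dict with "camera_matrix" (3x3 intrinsics, pixels), "pose" (4x4, takes a point from camera to world coordinates). Camera axes: x right, y down, z forward; pixel columns grow to the right and rows downward; lengths in mm; the calibration is good to about 2 mm. The wrist camera is an equidistant fisheye: a pixel r from the principal point sees the ray r / f radians off the axis. A picture is of the moment at which its call begins: read the wrist's pose just before it. get_calibration takes no time and is no camera call; for the wrist camera it gives the pose at the moment of the call.
- r.hand_in(): hands the job in; it is judged then, once.
The state is a dict: "time": time; "joint_pos": joint angles; "qd": joint speeds; "joint_efforts": joint torques, N m; "tool_pos": TCP position; "tcp_rot": TCP orientation; "ft_force": force on the tool from outside, world axes, zero at the start; "wrist_torque": the same for the moment, N m; "finger_gap": finger opening in mm; "grip_force": force on a finger pad.
Only numpy, scipy, OpenCV 4.12 (cv2) and the standard library are available. Lean on these libraries where they do the work, as an engineer would, in place of code of your own. Each camera call takes 0.05 s, during which the arm holds its last target. There are 200 camera calls.

## Working session

There is one attempt and no reset: what is moved stays moved. The work goes in short steps, Python scripts to look and compute and a tool call to move; the robot and the scene stay as the last step left them, time stands still between calls to the robot, and variables do not carry over. Pictures are saved under pics/ and viewed, at most 10 in all, crops included, and the job is handed in when it is done.

Besides the shell and the picture viewer there is one more tool, called after "Request:" in YAML: its name, and indented under it one key for each argument. apply_moves: Moves the arm, as the interface text tells. Its arguments: {"type":"object","properties":{"targets":{"type":"array"},"force":{"type":"number"}},"required":["targets"]}

```bash
mkdir -p pics; ls; python3 - <<'E'
from bench import sensors, optics, r
import cv2,numpy as np
print(sensors.sense())
a=[]
for n in("scene","side"):
    im=optics.snapshot(n); cv2.imwrite(f"pics/{n}0.png",im[:,:,::-1]); c=optics.get_calibration(n); print(n,np.round(c["camera_matrix"],1).tolist(),np.round(c["pose"],3).tolist())
    cv2.imwrite(f"pics/{n}0b.png",cv2.resize(im[:,:,::-1],(800,600),interpolation=cv2.INTER_CUBIC))
c=optics.get_calibration("wrist");print(c)
im=optics.snapshot("wrist");cv2.imwrite("pics/wrist0.png",im[:,:,::-1])
E
```

```text
pics
{'time': 0.0, 'joint_pos': array([ 6.57540535e+01,  7.51437841e+00,  8.53312400e+01, -3.80068016e-04,
        8.72637899e+01, -4.89160233e+00]), 'qd': array([-0.06493239,  0.02426222,  0.06019102,  0.0155589 , -0.09061437,
        0.03610935]), 'joint_efforts': array([ 1.36401818e-04, -5.69403505e+01, -5.00552559e+01, -2.17194947e-04,
        1.53715181e-02, -1.01328048e-04]), 'tool_pos': array([198.57439073, 565.57527372, 230.23327864]), 'tcp_rot': array([-1.79890958e+02, -8.95112532e-03,  1.60645666e+02]), 'ft_force': array([ 0.04014789, -0.77141698,  0.4816029 ]), 'wrist_torque': array([ 0.05669651,  0.02865887, -0.02978441]), 'grip_force': 0.0, 'finger_gap': 85.52563770864124}
scene [[402.8, 0.0, 249.2], [0.0, 402.8, 201.1], [0.0, 0.0, 1.0]] [[0.03, 0.567, -0.823, 1299.484], [1.0, -0.017, 0.024, -82.252], [-0.001, -0.823, -0.567, 553.645], [0.0, 0.0, 0.0, 1.0]]
side [[454.7, 0.0, 263.2], [0.0, 454.7, 189.0], [0.0, 0.0, 1.0]] [[-0.998, -0.051, 0.045, 504.653], [-0.067, 0.586, -0.807, 873.482], [0.015, -0.809, -0.588, 707.601], [0.0, 0.0, 0.0, 1.0]]
{'camera_matrix': array([[297.31863964,   0.        , 254.63530973],
       [  0.        , 297.31863964, 194.79500092],
       [  0.        ,   0.        ,   1.        ]]), 'pose': array([[ 3.31089007e-01,  8.96648861e-01,  2.93940282e-01,
         1.24304706e+02],
       [ 9.43596964e-01, -3.13887993e-01, -1.05352252e-01,
         5.91999020e+02],
       [-2.19965139e-03,  3.12242130e-01, -9.50000007e-01,
         3.72224245e+02],
       [ 0.00000000e+00,  0.00000000e+00,  0.00000000e+00,
         1.00000000e+00]])}
```

View pics/scene0b.png

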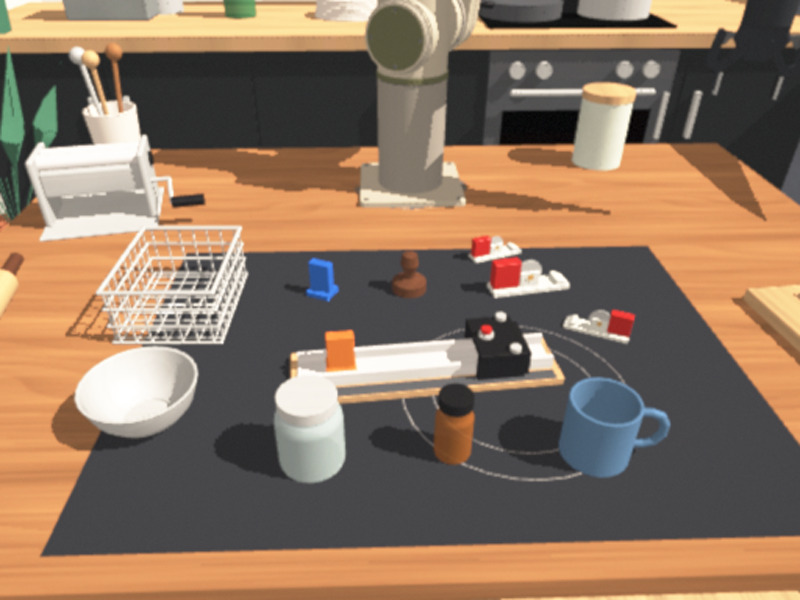

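View pics/side0b.png

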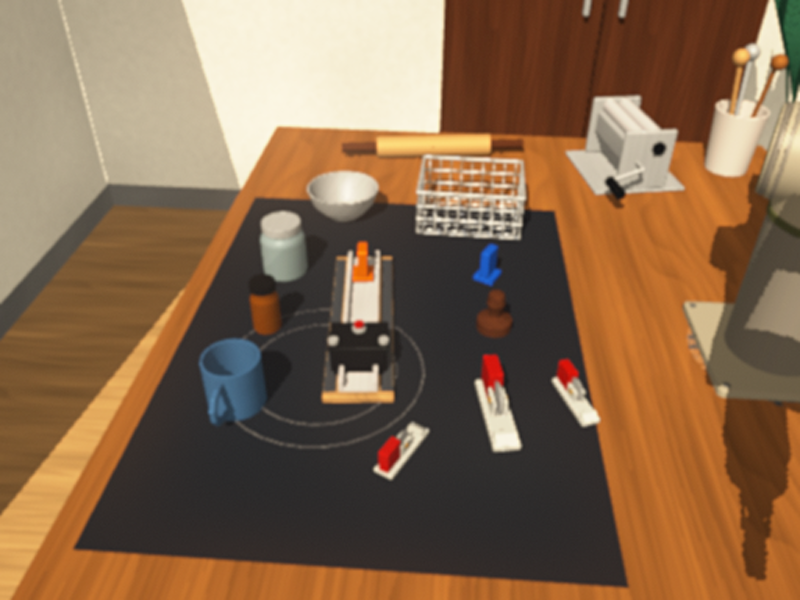

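The scene view (800x600) shows three red-ribbed cutter look-alikes: (494,248), (527,278) and (600,324). The one at (527,278), which is (497,400) in the side view, is clearly the largest, so it fits. The rail runs along +y in the world, with the black guard at (497,345) and the orange scraper at (340,350). The basket is at (180,285). I'll confirm the cutter with a crop and measure.

```bash
cat > h.py <<'E'
from bench import sensors, optics, r
import cv2,numpy as np
def cal(n):
    c=optics.get_calibration(n); return np.array(c["camera_matrix"]),np.array(c["pose"])
def ray(n,u,v):
    K,T=cal(n); d=T[:3,:3]@np.linalg.solve(K,[u,v,1.]); return T[:3,3],d/np.linalg.norm(d)
def onz(n,u,v,z):
    o,d=ray(n,u,v); return o+d*(z-o[2])/d[2]
def tri(a,b):
    A=np.zeros((3,3));y=np.zeros(3);L=[ray("scene",*a),ray("side",*b)]
    for o,d in L: P=np.eye(3)-np.outer(d,d);A+=P;y+=P@o
    p=np.linalg.solve(A,y); return p,max(np.linalg.norm((np.eye(3)-np.outer(d,d))@(p-o)) for o,d in L)
def proj(n,p):
    K,T=cal(n); q=K@(T[:3,:3].T@(np.asarray(p)-T[:3,3])); return q[:2]/q[2]
def blobs(im,lo,hi,amin=15):
    h=cv2.cvtColor(im,cv2.COLOR_BGR2HSV); m=cv2.inRange(h,lo,hi)
    n,l,s,c=cv2.connectedComponentsWithStats(m); return [(np.round(c[i],1).tolist(),s[i].tolist(),np.round(cv2.boxPoints(cv2.minAreaRect(np.argwhere(l==i)[:,::-1].astype(np.float32))),1).tolist()) for i in range(1,n) if s[i][4]>=amin]
E
python3 - <<'E'
from h import *
for n in("scene","side"):
    im=cv2.imread(f"pics/{n}0.png")
    print(n,"red");[print(b) for b in blobs(im,(0,170,120),(4,255,255))+blobs(im,(175,170,120),(180,255,255))]
    print(n,"orange");[print(b) for b in blobs(im,(8,220,150),(14,255,255),60)]
s=cv2.imread("pics/scene0.png")[145:250,180:415]; d=cv2.imread("pics/side0.png")[150:310,195:400]
cv2.imwrite("pics/c1.png",cv2.resize(s,None,fx=3.4,fy=3.4,interpolation=cv2.INTER_CUBIC))
cv2.imwrite("pics/c2.png",cv2.resize(d,None,fx=3.7,fy=3.7,interpolation=cv2.INTER_CUBIC))
E
```

```text
scene red
([307.0, 157.2], [302, 151, 11, 13, 114], [[302.0, 151.0], [312.0, 151.0], [312.0, 163.0], [302.0, 163.0]])
([323.2, 174.1], [314, 165, 19, 19, 308], [[314.0, 165.0], [332.0, 165.0], [332.0, 183.0], [314.0, 183.0]])
([397.0, 206.1], [390, 199, 16, 16, 193], [[389.0, 212.0], [391.29998779296875, 198.10000610351562], [405.6000061035156, 200.39999389648438], [403.29998779296875, 214.39999389648438]])
([311.0, 209.9], [308, 208, 7, 5, 29], [[308.0, 208.0], [314.0, 208.0], [314.0, 212.0], [308.0, 212.0]])
scene orange
side red
([229.3, 207.2], [227, 206, 6, 4, 16], [[226.5, 207.5], [229.5, 204.5], [232.0, 207.0], [229.0, 210.0]])
([314.4, 236.7], [309, 227, 13, 22, 227], [[309.0, 227.0], [321.0, 227.0], [321.0, 248.0], [309.0, 248.0]])
([362.1, 237.2], [357, 230, 13, 17, 152], [[352.29998779296875, 235.0], [362.20001220703125, 227.60000610351562], [371.0, 239.3000030517578], [361.0, 246.6999969482422]])
([248.3, 289.9], [242, 279, 14, 23, 212], [[236.89999389648438, 294.29998779296875], [250.10000610351562, 277.8999938964844], [259.70001220703125, 285.6000061035156], [246.60000610351562, 302.0]])
side orange
([231.8, 168.9], [227, 155, 11, 24, 151], [[227.0, 155.0], [237.0, 155.0], [237.0, 178.0], [227.0, 178.0]])
```

View pics/c1.png

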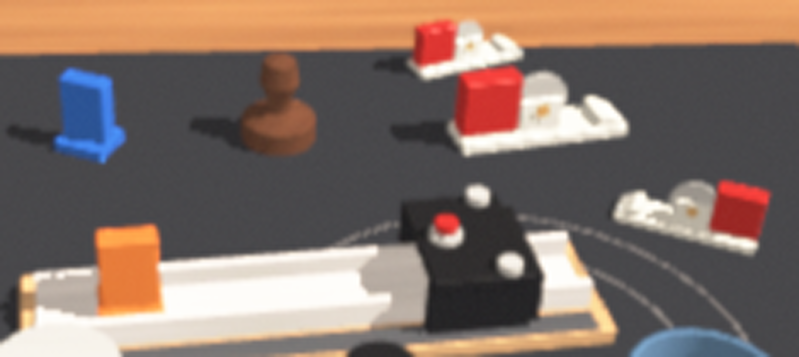

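View pics/c2.png

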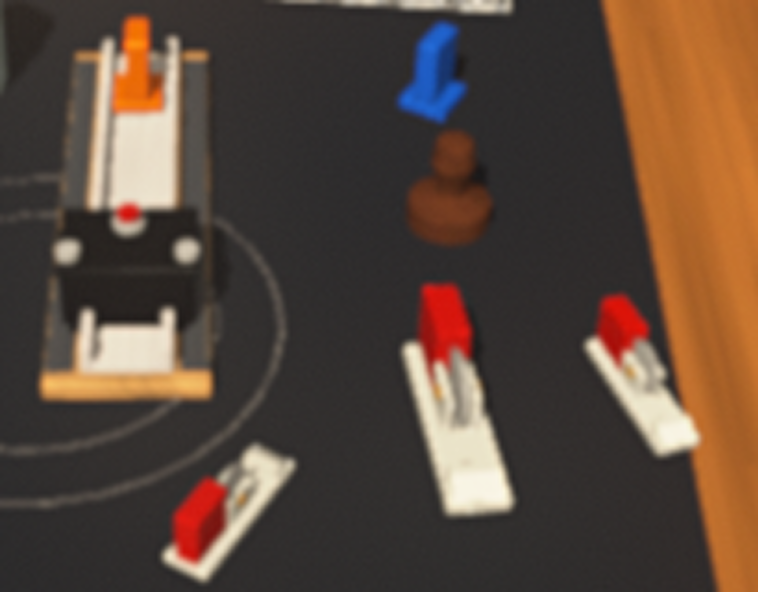

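The crop confirms it: the cutter at crop (540,115), side crop (455,400), is by far the largest. Its nose points along +y. In the side crop the board's corners are near (78,54), (208,54), (40,372) and (212,372). I'll compute rough poses from these picks and check them against the given sizes.

```bash
python3 - <<'E'
from h import *
S=lambda u,v:(180+u/3.4-.35,145+v/3.4-.35)
D=lambda u,v:(195+u/3.7-.36,150+v/3.7-.36)
p=lambda t,x:print(t,np.round(x,1))
for q in[(78,54),(208,54),(40,375),(212,375)]: p("board",onz("side",*D(*q),12))
for q in [(22,278),(612,330),(572,238)]: p("board scene",onz("scene",*S(*q),12))
for t,q in dict(wl=(106,40),wr=(174,38),nl=(88,312),nr=(168,310)).items(): p(t,onz("side",*D(*q),30))
for q in [(403,345),(447,512),(513,507)]: p("sled",onz("side",*D(*q),9))
for q in [(421,288),(457,286),(435,340),(470,330)]: p("ribtop",onz("side",*D(*q),55))
for q in [(457,82),(512,70),(521,76),(466,88)]: p("ribtop sc",onz("scene",*S(*q),55))
for q in [(455,150),(628,130)]: p("sled sc",onz("scene",*S(*q),4))
for q in [(97,233),(150,226),(160,231),(104,238)]: p("orange top sc",onz("scene",*S(*q),74))
for q in [(125,18),(150,18),(125,42),(150,44)]: p("orange top side",onz("side",*D(*q),74))
for q in [(64,215),(200,213),(66,268),(198,272)]: p("guard top side",onz("side",*D(*q),54))
for q in [(402,202),(505,195),(540,260),(425,270)]: p("guard top sc",onz("scene",*S(*q),54))
p("button",tri((311,209.9),(229.3,207.2))[0])
p("rib tri",tri((323.2,174.1),(314.4,236.7))[0])
# basket rim
sc=lambda u,v:(u*.64,v*.64)
for q in [(143,229),(243,229),(232,293),(108,294)]: p("basket sc",onz("scene",*sc(*q),90))
for q in [(424,157),(522,160),(524,198),(418,197)]: p("basket side",onz("side",*sc(*q),90))
for t,q,z in [("blue",(323,290),5),("stamp",(409,290),5),("jar",(310,470),0)]: p(t,onz("scene",*sc(*q),z))
im=cv2.imread("pics/wrist0.png");print(proj("scene",[198,566,230]))
E
```

```text
board [ 698.5 -187.7   12. ]
board [ 600.5 -196.6   12. ]
board [668.4 159.1  12. ]
board [567.2 150.8  12. ]
board scene [ 606.7 -199.1   12. ]
board scene [668.8 164.4  12. ]
board scene [574.8 161.9  12. ]
wl [ 675.6 -181.2   30. ]
wr [ 625.3 -188.5   30. ]
nl [644.6 121.6  30. ]
nr [596.9 115.8  30. ]
sled [454.  112.1   9. ]
sled [430.7 243.6   9. ]
sled [394.6 237.1   9. ]
ribtop [446.4 111.8  55. ]
ribtop [425.1 108.2  55. ]
ribtop [439.1 156.5  55. ]
ribtop [418.8 146.4  55. ]
ribtop sc [440.8 103.   55. ]
ribtop sc [424.5 146.4  55. ]
ribtop sc [433.5 151.2  55. ]
ribtop sc [449.6 108.1  55. ]
sled sc [452.8 104.3   4. ]
sled sc [429.  239.5   4. ]
orange top sc [ 644.3 -145.6   74. ]
orange top sc [ 638.2 -114.5   74. ]
orange top sc [ 643.4 -108.4   74. ]
orange top sc [ 649.4 -141.2   74. ]
orange top side [ 655.  -142.9   74. ]
orange top side [ 637.3 -144.5   74. ]
orange top side [ 651.  -111.3   74. ]
orange top side [ 633.3 -110.3   74. ]
guard top side [667.7  59.8  54. ]
guard top side [583.5  50.5  54. ]
guard top side [658.5 110.2  54. ]
guard top side [579.4 107.2  54. ]
guard top sc [589.5  43.8  54. ]
guard top sc [583.7 110.7  54. ]
guard top sc [652.4 118.6  54. ]
guard top sc [660.   48.4  54. ]
button [626.1  66.   63.8]
rib tri [434.3 126.7  38.6]
basket sc [ 372.6 -453.3   90. ]
basket sc [ 377.5 -291.8   90. ]
basket sc [ 569.6 -275.8   90. ]
basket sc [ 567.  -444.2   90. ]
basket side [ 558.  -450.5   90. ]
basket side [ 360.7 -456.    90. ]
basket side [ 366.6 -294.6   90. ]
basket side [ 560.1 -280.    90. ]
blue [ 431.3 -164.9    5. ]
stamp [435.6 -25.    5. ]
jar [ 806.8 -158.5    0. ]
[473.42260623  66.44471314]
```

View pics/wrist0.png

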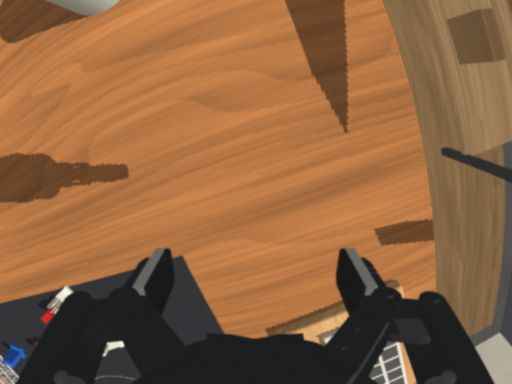

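The wrist picture shows the mat corner at the lower left, mostly hidden by the fingers, so I can't use it yet. The rail measures about (634,-18) with yaw about 95.2°. The scraper is at about (643,-127), the cutter has yaw about 100° with its rib at about (432,130), and the basket is at about (466,-366). The two views agree to a few mm and sizes match. Next I turn the tool and fly over the rail for a close look.

Request:
apply_moves:
  targets:
    - [0,0,0,0,0,0.163,0.3]
    - [0,0,0,0,0,0.163,0.3]
    - [0,0,0,0,0,0.163,0.3]
    - [0,0,0,0,0,0.163,0.3]
    - [0,0,0,0,0,0.163,0.3]
    - [0,0,0,0,0,0.163,0.3]
    - [0,0,0,0,0,0.163,0.3]
  force: 40

```text
time: 1.02
tool_pos: [198.7, 565.9, 230.8]
tcp_rot: [-180.0, 0.0, 95.0]
ft_force: [0.5, 0.4, 0.2]
finger_gap: 60.0
grip_force: 0.0
```

Request:
apply_moves:
  targets:
    - [-44,25,0,0,0,0,0.3]
    - [-44,25,0,0,0,0,0.3]
    - [-44,25,0,0,0,0,0.3]
    - [-44,25,0,0,0,0,0.3]
    - [-44,25,0,0,0,0,0.3]
    - [-44,25,0,0,0,0,0.3]
    - [-44,25,0,0,0,0,0.3]
    - [-44,25,0,0,0,0,0.3]
    - [-44,25,0,0,0,0,0.3]
    - [-44,25,0,0,0,0,0.3]
    - [-44,25,0,0,0,0,0.3]
    - [-44,25,0,0,0,0,0.3]
    - [-44,25,0,0,0,0,0.3]
    - [-44,25,0,0,0,0,0.3]
    - [-44,25,0,0,0,0,0.3]
    - [0,0,0,0,0,0,0.3]
    - [0,0,0,0,0,0,0.3]

```text
time: 3.15
tool_pos: [632.5, -56.5, 230.6]
tcp_rot: [-179.9, -0.0, 95.2]
ft_force: [-0.2, 0.2, -0.4]
finger_gap: 59.9
grip_force: 0.0
```

```bash
python3 - <<'E'
from h import *
c=optics.get_calibration("wrist");im=optics.snapshot("wrist")
cv2.imwrite("pics/w1.png",im[:,:,::-1]);np.save("w1.npy",c["pose"])
cv2.imwrite("pics/w1b.png",cv2.resize(im[:,:,::-1],(800,600),interpolation=cv2.INTER_CUBIC))
s=sensors.sense();print(s["tool_pos"],s["tcp_rot"],s["joint_pos"]);print(np.round(c["pose"],3))
E
```

```text
[632.42156419 -55.90736049 230.99508099] [-1.79959822e+02 -3.41553947e-02  9.52931599e+01] [-9.69055598e+00  1.28963915e+01  7.92303824e+01  2.26211574e-02
  8.79208690e+01 -1.49845580e+01]
[[ 9.96000e-01  8.70000e-02  2.90000e-02  6.26059e+02]
 [ 9.20000e-02 -9.46000e-01 -3.09000e-01  2.24470e+01]
 [ 1.00000e-03  3.11000e-01 -9.50000e-01  3.72562e+02]
 [ 0.00000e+00  0.00000e+00  0.00000e+00  1.00000e+00]]
```

View pics/w1b.png

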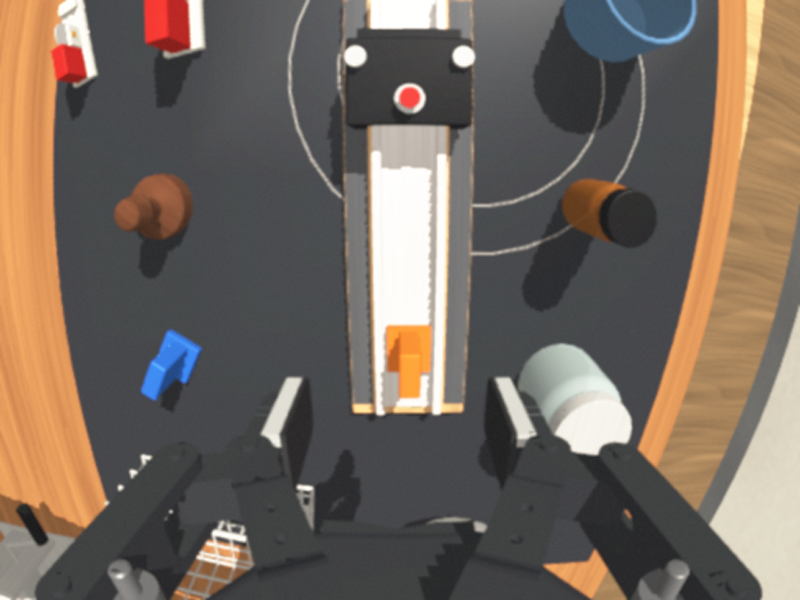

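The picture shows the channel walls at u≈376 and 444, the guard's near edge at v≈125, the red button at (409,98), and the scraper's grip at (410,365). I'll measure these with the fisheye model.

```bash
cat >> h.py <<'E'
def wz(T,u,v,z):
    "wrist fisheye pixel -> point on plane z"
    x,y=(u-254.635)/297.3186,(v-194.795)/297.3186; a=np.hypot(x,y); k=np.sin(a)/a if a>0 else 1
    d=T[:3,:3]@[x*k,y*k,np.cos(a)]; o=T[:3,3]; return o+d*(z-o[2])/d[2]
E
python3 - <<'E'
from h import *
T=np.load("w1.npy"); f=lambda u,v,z:wz(T,u/1.5625-.18,v/1.5625-.18,z)
p=lambda t,x:print(t,np.round(x,1))
im=cv2.imread("pics/w1.png");g=cv2.cvtColor(im,cv2.COLOR_BGR2GRAY).astype(int)
h=cv2.cvtColor(im,cv2.COLOR_BGR2HSV)
# outer board edges (brown, z=12) and outer wall edges (z=30): bright transitions along rows
for v in (110,130,150,170,190,210,225,240):
    row=g[v]; b=np.where(row[225:300]>150)[0]+225
    # sub-pixel outer edges of bright channel
    def sub(i0,i1): return i0+(125-row[i0])/(row[i1]-row[i0])*(i1-i0)
    L=sub(b[0]-1,b[0]);R=sub(b[-1]+1,b[-1])
    a,c=wz(T,L,v,30),wz(T,R,v,30); m=(a+c)/2; print(v,round(L,1),round(R,1),"mid",np.round(m[:2],1),"w",round(np.linalg.norm(a-c),1))
for q in [(352,412),(464,412)]: p("board end",f(*q,12))
for q in [(374,412),(442,412)]: p("wall end",f(*q,30))
for q in [(345,120),(472,120),(345,126),(472,126)]: p("guard z54",f(*q,54))
for q in [(357,30),(462,30)]: p("guard far",f(*q,54))
print("col",g[60:110,245].tolist())
print("col",g[60:110,290].tolist())
for n in [(0,170,120,4,255,255)]: print([b[:2] for b in blobs(im,n[:3],n[3:],20)])
p("button",f(409,98,66))
for q in [(399,357),(420,357),(401,397),(420,397)]: p("scraper",f(*q,74))
for q in [(387,326),(431,326)]: p("foot",f(*q,25))
E
```

```text
110 235.3 288.2 mid [635.4  13. ] w 60.3
130 235.8 288.1 mid [637.8 -10.1] w 60.4
150 235.7 287.4 mid [639.6 -33.6] w 60.4
170 236.6 287.0 mid [642.2 -57.5] w 59.8
190 236.7 286.4 mid [644.3 -82.3] w 60.1
210 237.3 286.0 mid [ 647. -108.] w 60.3
225 237.8 285.3 mid [ 649.  -128.2] w 60.0
240 238.2 285.0 mid [ 651.1 -149.3] w 60.4
board end [ 604.9 -200.4   12. ]
board end [ 706.  -191.6   12. ]
wall end [ 624.8 -187.3   30. ]
wall end [ 682.9 -182.2   30. ]
guard z54 [588.2  45.6  54. ]
guard z54 [673.5  54.   54. ]
guard z54 [588.6  41.5  54. ]
guard z54 [673.9  49.8  54. ]
guard far [590.4 110.   54. ]
guard far [660.9 117.2  54. ]
col [62, 62, 59, 62, 62, 61, 62, 59, 60, 59, 58, 58, 57, 58, 57, 57, 53, 53, 52, 81, 148, 184, 190, 190, 190, 190, 191, 190, 190, 191, 191, 191, 189, 190, 188, 190, 188, 189, 188, 189, 188, 188, 188, 187, 187, 186, 189, 222, 251, 253]
col [62, 63, 61, 61, 59, 61, 61, 60, 60, 58, 60, 57, 58, 56, 58, 56, 55, 55, 50, 39, 32, 33, 49, 67, 74, 75, 74, 76, 76, 79, 82, 87, 99, 102, 104, 107, 116, 117, 118, 121, 123, 123, 124, 123, 125, 124, 124, 125, 124, 123]
[([106.5, 15.2], [93, 0, 28, 33, 848]), ([43.5, 40.4], [33, 29, 22, 23, 396]), ([261.8, 62.1], [257, 57, 11, 11, 100])]
button [629.6  62.7  66. ]
scraper [ 639.4 -113.4   74. ]
scraper [ 654.1 -112.1   74. ]
scraper [ 643.8 -145.6   74. ]
scraper [ 657.7 -144.3   74. ]
foot [ 629.5 -109.4   25. ]
foot [ 664.6 -106.2   25. ]
```

The rail, in wrist-camera terms, runs through (638,-15) with yaw about 95.4°. The guard's mouth is at rail x≈63, inside the given 57–102. The scraper is at (648,-129), which sits on the channel's centre line. I'll grasp it.

Request:
apply_moves:
  targets:
    - [-36.5,4,0,0,0,0,0.3]
    - [-36.5,4,0,0,0,0,0.3]
    - [0,0,30,0,0,0,0.3]
    - [0,0,30,0,0,0,0.3]
    - [0,0,30,0,0,0,0.3]
    - [0,0,30,0,0,0,0.3]
    - [0,0,24,0,0,0,0.3]
    - [0,0,20,0,0,0,0.3]
    - [0,0,15,0,0,0,0.3]
    - [0,0,9,0,0,0,0.3]
    - [0,0,0,0,0,0,0.3]
    - [0,0,0,0,0,0,1]
    - [0,0,0,0,0,0,1]
    - [0,0,0,0,0,0,1]
    - [0,0,0,0,0,0,1]
    - [0,0,0,0,0,0,1]
    - [0,0,0,0,0,0,1]
  force: 40

```text
time: 5.32
tool_pos: [648.2, -128.8, 44.2]
tcp_rot: [179.9, 0.0, 95.3]
ft_force: [0.3, 0.1, 5.0]
finger_gap: 15.6
grip_force: 40.2
```

Scraper held, gap 15.6 mm as expected. I'll lift it and carry it over the basket.

Request:
apply_moves:
  targets:
    - [0,0,-8,0,0,0,1]
    - [0,0,-20,0,0,0,1]
    - [0,0,-30,0,0,0,1]
    - [0,0,-40,0,0,0,1]
    - [0,0,-40,0,0,0,1]
    - [-10,-10,-12,0,0,0,1]
    - [-26,-24,0,0,0,0,1]
    - [-36,-33,0,0,0,0,1]
    - [-36,-33,0,0,0,0,1]
    - [-36,-33,0,0,0,0,1]
    - [-36,-33,0,0,0,0,1]
    - [-25,-23,0,0,0,0,1]
    - [-14,-12,0,0,0,0,1]
    - [0,0,0,0,0,0,1]
    - [0,0,0,0,0,0,1]

```text
time: 7.2
tool_pos: [468.0, -364.3, 193.0]
tcp_rot: [180.0, -0.0, 95.3]
ft_force: [0.3, 0.3, -1.6]
finger_gap: 15.6
grip_force: 39.3
```

```bash
python3 - <<'E'
from h import *
a=optics.snapshot("scene")[130:240,50:240,::-1]; b=optics.snapshot("side")[60:190,180:370,::-1]
A=cv2.resize(a,(400,232)); B=cv2.resize(b,(400,274)); 
cv2.imwrite("pics/m1.png",np.vstack([A,B])); s=sensors.sense(); print(s["tool_pos"],s["finger_gap"],s["grip_force"])
E
```

```text
[ 468.25305064 -364.0819748   193.14983643] 15.2195459777143 39.34128284454346
```

View pics/m1.png

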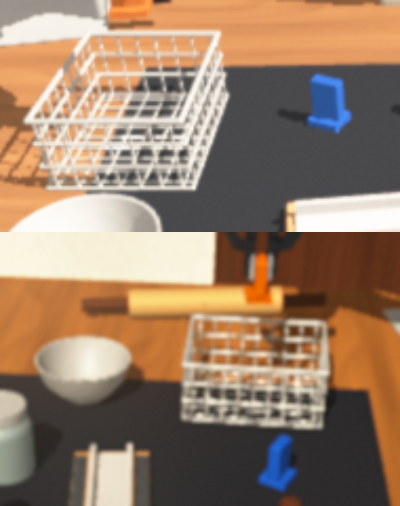

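The scraper hangs upright above the basket (side crop (260,275), centred over the rim). I'll lower it, release and rise.

Request:
apply_moves:
  targets:
    - [0,0,20,0,0,0,1]
    - [0,0,30,0,0,0,1]
    - [0,0,30,0,0,0,1]
    - [0,0,30,0,0,0,1]
    - [0,0,25,0,0,0,1]
    - [0,0,15,0,0,0,1]
    - [0,0,5,0,0,0,1]
    - [0,0,0,0,0,0,1]
    - [0,0,0,0,0,0,0.55]
    - [0,0,0,0,0,0,0.55]
    - [0,0,0,0,0,0,0.55]
    - [0,0,0,0,0,0,0.55]
    - [0,0,-20,0,0,0,0.55]
    - [0,0,-40,0,0,0,0.55]
    - [0,0,-50,0,0,0,0.55]
    - [0,0,-50,0,0,0,0.55]
    - [0,0,-20,0,0,0,0.55]
    - [0,0,0,0,0,0,0.55]

```text
time: 9.55
tool_pos: [468.4, -366.0, 221.0]
tcp_rot: [179.8, 0.2, 95.3]
ft_force: [0.3, 0.0, -0.1]
finger_gap: 38.4
grip_force: 0.0
```

Request:
apply_moves:
  targets:
    - [25,0,0,0,0,0,0.4]
    - [41,1,0,0,0,0,0.4]
    - [41,1,0,0,0,0,0.4]
    - [41,1,0,0,0,0,0.4]
    - [41,1,0,0,0,0,0.4]
    - [41,1,0,0,0,0,0.4]
    - [41,1,0,0,0,0,0.4]
    - [41,1,0,0,0,0,0.4]
    - [41,1,0,0,0,0,0.4]
    - [41,1,0,0,0,0,0.4]
    - [41,1,0,0,0,0,0.4]
    - [41,1,0,0,0,0,0.4]
    - [41,0,0,0,0,0,0.4]
    - [41,0,0,0,0,0,0.4]
    - [0,0,0,0,0,-0.082,0.4]
    - [0,0,0,0,0,0,0.4]

```text
time: 11.55
tool_pos: [425.9, 191.5, 216.0]
tcp_rot: [-179.8, 0.0, 100.0]
ft_force: [0.6, 1.0, -0.3]
finger_gap: 51.2
grip_force: 0.0
```

```bash
python3 - <<'E'
from h import *
c=optics.get_calibration("wrist");im=optics.snapshot("wrist")[:,:,::-1]
cv2.imwrite("pics/w2.png",im);np.save("w2.npy",c["pose"])
b=optics.snapshot("scene")[130:240,50:240,::-1]
A=cv2.resize(im[0:290,90:460],(740,580),interpolation=cv2.INTER_CUBIC); B=cv2.resize(b,(190,110)); A[:110,550:740]=B
cv2.imwrite("pics/w2b.png",A)
s=sensors.sense();print(s["tool_pos"],s["tcp_rot"])
E
```

```text
[426.51179102 191.00708719 216.81299069] [-1.79856174e+02  2.50495440e-02  9.98466492e+01]
```

View pics/w2b.png

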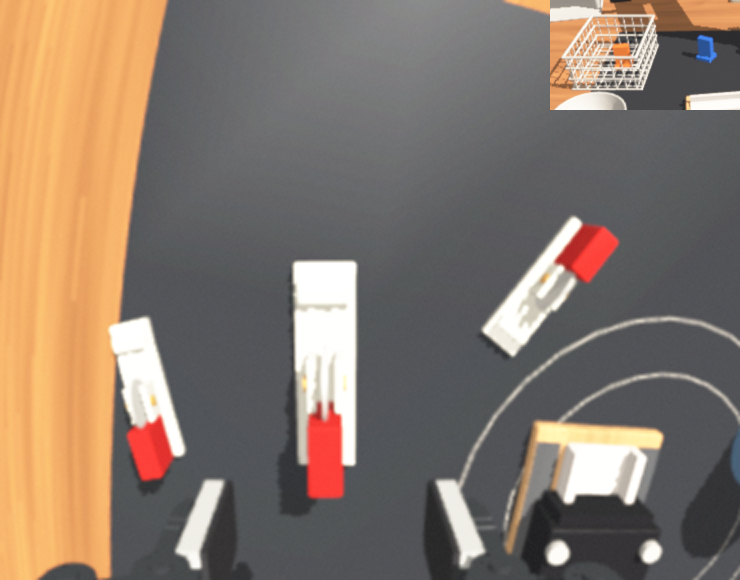

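The orange scraper sits in the basket (inset). The cutter is the centre piece: nose edge (293–356, 262), rear edge (298–355, 465), rib top (307–344, 415–497). I'll compute its pose.

```bash
python3 - <<'E'
from h import *
T=np.load("w2.npy"); f=lambda u,v,z:wz(T,u/2+90-.25,v/2-.25,z)
im=cv2.imread("pics/w2.png")
q=[f(309,415,55),f(341,415,55),f(344,497,55),f(307,497,55)]
print("rib",np.round(q,1).tolist(),np.round(np.mean(q,0),1))
n=[f(293,262,9),f(356,262,9)];rr=[f(298,465,9),f(355,465,9)]
print("nose",np.round(n,1).tolist(),"rear",np.round(rr,1).tolist())
d=np.mean(n,0)-np.mean(rr,0);print("len",np.linalg.norm(d),"yaw",np.degrees(np.arctan2(d[1],d[0])))
for b in blobs(im,(0,170,120),(4,255,255),100):
    print(b)
    for x in b[2]: print(np.round(wz(T,*x,55),1))
E
```

```text
rib [[421.4, 155.7, 55.0], [438.5, 158.7, 55.0], [449.4, 109.3, 55.0], [428.4, 105.5, 55.0]] [434.4 132.3  55. ]
nose [[397.6, 230.8, 9.0], [433.9, 237.2, 9.0]] rear [[421.2, 102.8, 9.0], [457.5, 109.3, 9.0]]
len 130.10007863154226 yaw 100.45910430057131
([383.7, 125.4], [369, 113, 30, 28, 474], [[368.20001220703125, 129.8000030517578], [384.70001220703125, 108.69999694824219], [399.29998779296875, 120.0999984741211], [382.8999938964844, 141.3000030517578]])
[536.3 264.6  55. ]
[550.1 291.5  55. ]
[570.6 283.9  55. ]
[556.6 256.4  55. ]
([252.1, 228.5], [244, 203, 18, 46, 651], [[244.0, 203.0], [261.0, 203.0], [261.0, 248.0], [244.0, 248.0]])
[420.3 160.5  55. ]
[438.4 163.7  55. ]
[448.5 109.4  55. ]
[429.2 106.   55. ]
([164.8, 224.9], [154, 209, 22, 31, 453], [[152.1999969482422, 214.0], [169.60000610351562, 208.8000030517578], [177.6999969482422, 235.8000030517578], [160.3000030517578, 241.0]])
[318.6 128.4  55. ]
[338.9 138.7  55. ]
[350.9 106.9  55. ]
[330.1  95.5  55. ]
```

Request:
apply_moves:
  targets:
    - [-30,-1,0,0,0,-0.009,0.4]
    - [-30,-1,0,0,0,0,0.4]
    - [0,0,30,0,0,0,0.4]
    - [0,0,35,0,0,0,0.4]
    - [0,0,35,0,0,0,0.4]
    - [0,0,30,0,0,0,0.4]
    - [0,0,25,0,0,0,0.4]
    - [0,0,20,0,0,0,0.4]
    - [0,0,12,0,0,0,0.4]
    - [0,0,6,0,0,0,0.4]
    - [0,0,0,0,0,0,0.4]
    - [0,0,0,0,0,0,1]
    - [0,0,0,0,0,0,1]
    - [0,0,0,0,0,0,1]
    - [0,0,0,0,0,0,1]
    - [0,0,0,0,0,0,1]
    - [0,0,0,0,0,0,1]
  force: 60

```text
time: 13.78
tool_pos: [436.7, 132.3, 26.2]
tcp_rot: [179.9, 0.0, 100.5]
ft_force: [-1.0, -0.9, 6.0]
finger_gap: 19.0
grip_force: 59.4
```

Cutter held, gap 19 for the 20 mm rib. I'll lift it, carry it over the channel, turn it to the rail's yaw, and hover for a check.

Request:
apply_moves:
  targets:
    - [0,0,-10,0,0,0,1]
    - [0,0,-30,0,0,0,1]
    - [0,0,-40,0,0,0,1]
    - [0,0,-40,0,0,0,1]
    - [0,0,-20,0,0,0,1]
    - [-20,13,0,0,0,0,1]
    - [-32,22,0,0,0,0,1]
    - [-32,22,0,0,0,0,1]
    - [-32,22,0,0,0,0,1]
    - [-32,22,0,0,0,0,1]
    - [-32,22,0,0,0,0,1]
    - [-32,22,0,0,0,0,1]
    - [-20,13,0,0,0,0,1]
    - [-12,7,0,0,0,0.089,1]
    - [0,0,20,0,0,0,1]
    - [0,0,30,0,0,0,1]
    - [0,0,20,0,0,0,1]
    - [0,0,10,0,0,0,1]
    - [0,0,0,0,0,0,1]
    - [0,0,0,0,0,0,1]

```text
time: 16.27
tool_pos: [643.4, -77.9, 86.6]
tcp_rot: [179.9, 0.0, 95.4]
ft_force: [0.2, 0.3, -2.1]
finger_gap: 19.0
grip_force: 58.8
```

```bash
python3 - <<'E'
from h import *
c=optics.get_calibration("wrist");im=optics.snapshot("wrist")[:,:,::-1]
cv2.imwrite("pics/w3.png",im);np.save("w3.npy",c["pose"])
cv2.imwrite("pics/w3b.png",cv2.resize(im[0:300,156:356],(400*2//2*1,600),interpolation=cv2.INTER_CUBIC))
s=sensors.sense();print(s["tool_pos"],s["tcp_rot"],s["ft_force"],s["finger_gap"])
E
```

```text
[643.54875142 -77.9398269   86.83104674] [1.79868841e+02 4.07624883e-02 9.53994121e+01] [ 0.24006963  0.42789396 -2.68450472] 19.196072433060447
```

View pics/w3b.png

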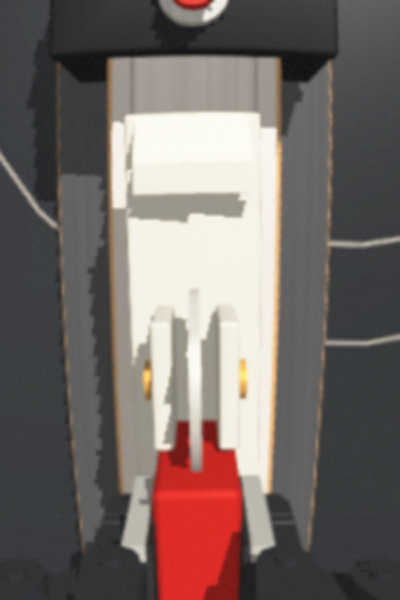

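The picture shows the nose edge at crop v≈115, u 127–258. The aluminium flange is at u 107–279 and the guard's lower front edge at v≈55. I'll check the alignment and where the mouth is.

```bash
python3 - <<'E'
from h import *
T=np.load("w3.npy"); f=lambda u,v,z:wz(T,u/2+156-.25,v/2-.25,z)
a=np.radians(95.4);ux=np.array([np.cos(a),np.sin(a)]);uy=np.array([np.sin(a),-np.cos(a)]);t=np.array([643.5,-77.9])
L=lambda q:np.round([(q[:2]-t)@ux,(q[:2]-t)@uy],1)
for s in [(127,115,69.5),(258,115,69.5),(133,193,77),(253,193,77)]: print("nose",L(f(*s)))
for v in (70,100,130,300,400,450): 
    im=cv2.imread("pics/w3.png")
for s in [(108,75),(279,75),(108,130),(281,130),(112,300),(277,300),(120,480),(272,480)]: print("flange z16",L(f(*s,16)),"z12",L(f(*s,12)))
for s in [(58,75),(332,75),(62,250),(328,250),(80,500),(310,500)]: print("board z12",L(f(*s,12)))
for s in [(50,50),(338,53),(110,57),(278,57)]: print("guard",L(f(*s,46)),L(f(*s,54)))
print("button",L(f(192,-2,66)), "rib", L(f(155,490,115)),L(f(240,490,115)))
im=cv2.imread("pics/w3.png");g=cv2.cvtColor(im,cv2.COLOR_BGR2GRAY)
for v in (33,42,50): print(v,g[v,200:305].tolist())
E
```

```text
nose [103.  -17.7]
nose [102.9  16.6]
nose [ 81.7 -15.4]
nose [81.7 14.7]
flange z16 [126.1 -30.5] z12 [126.9 -31.1]
flange z16 [126.   29.5] z12 [126.9  30.1]
flange z16 [105.7 -30.5] z12 [106.2 -31. ]
flange z16 [105.7  30.2] z12 [106.1  30.8]
flange z16 [ 44.1 -30.1] z12 [ 43.4 -30.6]
flange z16 [44.  29.8] z12 [43.4 30.4]
flange z16 [-28.3 -30.1] z12 [-30.3 -30.7]
flange z16 [-28.4  30.9] z12 [-30.4  31.5]
board z12 [128.2 -49.5]
board z12 [128.1  49.6]
board z12 [ 62.6 -48.8]
board z12 [62.5 49. ]
board z12 [-40.1 -48.2]
board z12 [-40.2  48.1]
guard [129.  -44.3] [126.8 -42.3]
guard [127.9  43.8] [125.8  41.9]
guard [125.3 -25.6] [123.3 -24.4]
guard [125.3  25.1] [123.2  24. ]
button [137.2  -0.7] rib [19.5 -8.5] [19.5  9.8]
33 [21, 20, 23, 21, 20, 24, 18, 21, 32, 65, 104, 128, 144, 152, 155, 154, 153, 155, 154, 153, 147, 133, 133, 148, 156, 159, 160, 160, 158, 157, 157, 156, 157, 158, 162, 161, 160, 160, 159, 161, 159, 159, 157, 156, 157, 158, 156, 154, 154, 156, 157, 161, 160, 160, 160, 160, 161, 162, 159, 157, 157, 156, 160, 161, 159, 158, 158, 156, 154, 155, 157, 157, 155, 
[... 470 characters left out ...]
157, 157, 153, 154, 154, 154, 156, 155, 154, 154, 155, 158, 158, 157, 156, 154, 152, 145, 134, 133, 148, 152, 153, 153, 153, 153, 153, 153, 146, 126, 110, 86, 65, 60, 61, 59, 59, 58, 58, 64]
50 [57, 59, 61, 59, 58, 58, 60, 61, 64, 80, 108, 128, 145, 152, 152, 154, 154, 152, 152, 151, 146, 135, 135, 149, 156, 158, 158, 158, 157, 156, 155, 155, 157, 157, 159, 160, 159, 158, 160, 159, 159, 157, 155, 154, 155, 156, 156, 153, 153, 155, 157, 157, 158, 157, 158, 157, 158, 158, 159, 157, 154, 156, 157, 158, 158, 156, 155, 154, 151, 153, 153, 156, 154, 154, 153, 154, 156, 157, 157, 156, 154, 151, 145, 137, 136, 145, 152, 154, 153, 153, 153, 152, 152, 144, 131, 113, 88, 67, 59, 60, 60, 60, 60, 64, 70]
```

Lateral error is about 0.5 mm. The nose is 103 mm and the mouth about 126 mm ahead of the TCP, so home needs about 67 mm of push. I'll lower it gently.

Request:
apply_moves:
  targets:
    - [0,0,15,0,0,0,1]
    - [0,0,15,0,0,0,1]
    - [0,0,8,0,0,0,1]
    - [0,0,4,0,0,0,1]
    - [0,0,0,0,0,0,1]

```text
time: 16.95
tool_pos: [642.6, -77.8, 43.2]
tcp_rot: [-180.0, -0.0, 95.4]
ft_force: [0.7, -0.5, -1.7]
finger_gap: 19.1
grip_force: 59.0
```

Request:
apply_moves:
  targets:
    - [0,0,1,0,0,0,1]
    - [0,0,1,0,0,0,1]
    - [0,0,0,0,0,0,1]

```text
time: 17.32
tool_pos: [643.0, -77.9, 42.3]
tcp_rot: [180.0, 0.0, 95.4]
ft_force: [-3.4, 1.1, 4.5]
finger_gap: 18.7
grip_force: 59.7
```

Seated: underside at z≈16 with light contact. I'll ease the grip and slide forward, watching the force along the rail (mostly y).

Request:
apply_moves:
  targets:
    - [0,0,-0.5,0,0,0,1]
    - [4,0,0,0,0,0,1]
    - [6,0,0,0,0,0,1]
    - [6,0,0,0,0,0,1]
    - [6,0,0,0,0,0,1]
    - [5,0,0,0,0,0,1]
    - [4,0,0,0,0,0,1]
    - [0,0,0,0,0,0,1]
  force: 40

```text
time: 18.32
tool_pos: [640.0, -46.2, 42.3]
tcp_rot: [179.9, -0.0, 95.4]
ft_force: [0.7, -1.2, 5.6]
finger_gap: 18.9
grip_force: 59.8
```

Request:
apply_moves:
  targets:
    - [4,0,0,0,0,0,1]
    - [4,0,0,0,0,0,1]
    - [2,0,0,0,0,0,1]
    - [0,0,0,0,0,0,1]

```text
time: 18.82
tool_pos: [639.1, -37.1, 42.3]
tcp_rot: [180.0, 0.0, 95.4]
ft_force: [1.2, -5.1, 4.8]
finger_gap: 19.2
grip_force: 59.8
```

Request:
apply_moves:
  targets:
    - [2,0,0,0,0,0,1]
    - [2,0,0,0,0,0,1]
    - [0,0,0,0,0,0,1]

```text
time: 19.2
tool_pos: [638.7, -33.8, 42.3]
tcp_rot: [179.9, 0.1, 95.4]
ft_force: [0.7, -7.3, 5.0]
finger_gap: 19.1
grip_force: 59.7
```

Request:
apply_moves:
  targets:
    - [2,0,0,0,0,0,1]
    - [2,0,0,0,0,0,1]
    - [0,0,0,0,0,0,1]

```text
time: 19.58
tool_pos: [638.4, -30.1, 42.3]
tcp_rot: [179.9, 0.1, 95.4]
ft_force: [0.5, -9.4, 4.7]
finger_gap: 19.1
grip_force: 59.7
```

Request:
apply_moves:
  targets:
    - [2,0,0,0,0,0,1]
    - [2,0,0,0,0,0,1]
    - [0,0,0,0,0,0,1]

```text
time: 19.95
tool_pos: [638.0, -26.2, 42.3]
tcp_rot: [180.0, 0.1, 95.4]
ft_force: [1.0, -10.5, 4.4]
finger_gap: 19.0
grip_force: 59.7
```

Request:
apply_moves:
  targets:
    - [2,0,0,0,0,0,1]
    - [2,0,0,0,0,0,1]
    - [0,0,0,0,0,0,1]

```text
time: 20.32
tool_pos: [637.6, -21.7, 42.3]
tcp_rot: [180.0, 0.1, 95.4]
ft_force: [1.0, -6.6, 4.1]
finger_gap: 18.9
grip_force: 59.7
```

Request:
apply_moves:
  targets:
    - [2,0,0,0,0,0,1]
    - [2,0,0,0,0,0,1]
    - [0,0,0,0,0,0,1]

```text
time: 20.7
tool_pos: [637.2, -17.6, 42.3]
tcp_rot: [180.0, 0.1, 95.4]
ft_force: [0.1, -6.5, 5.7]
finger_gap: 19.2
grip_force: 59.7
```

Request:
apply_moves:
  targets:
    - [1.5,0,0,0,0,0,1]
    - [1.5,0,0,0,0,0,1]
    - [0,0,0,0,0,0,1]

```text
time: 21.08
tool_pos: [636.9, -14.4, 42.3]
tcp_rot: [180.0, 0.1, 95.4]
ft_force: [0.9, -5.3, 4.3]
finger_gap: 19.2
grip_force: 59.8
```

Request:
apply_moves:
  targets:
    - [1,0,0,0,0,0,1]
    - [0,0,0,0,0,0,1]

```text
time: 21.32
tool_pos: [636.7, -13.3, 42.3]
tcp_rot: [180.0, 0.0, 95.4]
ft_force: [0.4, -4.8, 4.9]
finger_gap: 19.4
grip_force: 59.8
```

Request:
apply_moves:
  targets:
    - [1,0,0,0,0,0,1]
    - [0,0,0,0,0,0,1]

```text
time: 21.58
tool_pos: [636.7, -13.1, 42.3]
tcp_rot: [180.0, 0.1, 95.4]
ft_force: [0.5, -8.6, 4.7]
finger_gap: 19.0
grip_force: 59.8
```

Request:
apply_moves:
  targets:
    - [1,0,0,0,0,0,1]
    - [0,0,0,0,0,0,1]

```text
time: 21.82
tool_pos: [636.6, -12.6, 42.2]
tcp_rot: [180.0, 0.1, 95.4]
ft_force: [1.2, -10.3, 4.7]
finger_gap: 19.4
grip_force: 59.7
```

The buffer has been touched at about y=-13.5. Snap is expected about 3 mm further, so I continue in small steps.

Request:
apply_moves:
  targets:
    - [1,0,0,0,0,0,1]
    - [0,0,0,0,0,0,1]

```text
time: 22.08
tool_pos: [636.6, -12.0, 42.3]
tcp_rot: [180.0, 0.2, 95.4]
ft_force: [0.3, -12.6, 4.2]
finger_gap: 19.2
grip_force: 59.7
```

Request:
apply_moves:
  targets:
    - [1,0,0,0,0,0,1]
    - [0,0,0,0,0,0,1]

```text
time: 22.32
tool_pos: [636.5, -11.4, 42.4]
tcp_rot: [180.0, 0.2, 95.3]
ft_force: [-0.5, -13.1, 5.2]
finger_gap: 18.9
grip_force: 59.7
```

Request:
apply_moves:
  targets:
    - [1,0,0,0,0,0,1]
    - [0,0,0,0,0,0,1]

```text
time: 22.58
tool_pos: [636.5, -10.8, 42.5]
tcp_rot: [180.0, 0.2, 95.3]
ft_force: [-0.1, -15.0, 6.4]
finger_gap: 19.1
grip_force: 59.8
```

```bash
cat > btn.py <<'E'
from h import *
for n,c in(("scene",(311,210)),("side",(229,207))):
    im=np.ascontiguousarray(optics.snapshot(n)[:,:,::-1]);cv2.imwrite(f"pics/{n}_l.png",im)
    im0=cv2.imread(f"pics/{n}0.png")
    for i in(im0,im):
        h=cv2.cvtColor(i,cv2.COLOR_BGR2HSV)[c[1]-14:c[1]+14,c[0]-14:c[0]+14]
        m=((h[...,0]<8)|(h[...,0]>172))&(h[...,1]>120)&(h[...,2]>80); y,x=np.nonzero(m); print(n,len(x),x.mean().round(2) if len(x) else None,y.mean().round(2) if len(x) else None,(y.min(),y.max()) if len(x) else None)
E
python3 btn.py
```

```text
scene 44 13.8 14.0 (np.int64(11), np.int64(17))
scene 44 13.8 14.0 (np.int64(11), np.int64(17))
side 28 14.29 14.07 (np.int64(12), np.int64(16))
side 59 14.78 7.2 (np.int64(0), np.int64(16))
```

The button in the scene view is back at exactly its initial pixel height, so the catch has dropped. The peak force was only 15 N. I'll unload and give a light tug to test the hold.

Request:
apply_moves:
  targets:
    - [-2,0,0,0,0,0,1]
    - [-2,0,0,0,0,0,1]
    - [0,0,0,0,0,0,1]

```text
time: 23.05
tool_pos: [636.6, -12.3, 42.3]
tcp_rot: [180.0, 0.0, 95.4]
ft_force: [-1.3, -4.9, 5.9]
finger_gap: 19.5
grip_force: 59.8
```

Request:
apply_moves:
  targets:
    - [-1.5,0,0,0,0,0,1]
    - [0,0,0,0,0,0,1]

```text
time: 23.3
tool_pos: [636.8, -13.2, 42.3]
tcp_rot: [180.0, -0.0, 95.4]
ft_force: [0.1, -2.3, 6.0]
finger_gap: 19.3
grip_force: 59.8
```

```bash
python3 btn.py
```

```text
scene 44 13.8 14.0 (np.int64(11), np.int64(17))
scene 44 13.8 14.0 (np.int64(11), np.int64(17))
side 28 14.29 14.07 (np.int64(12), np.int64(16))
side 54 14.78 7.43 (np.int64(0), np.int64(16))
```

Request:
apply_moves:
  targets:
    - [-1.5,0,0,0,0,0,1]
    - [0,0,0,0,0,0,1]

```text
time: 23.65
tool_pos: [636.8, -13.4, 42.3]
tcp_rot: [180.0, -0.1, 95.4]
ft_force: [-1.4, 3.0, 7.6]
finger_gap: 19.1
grip_force: 59.9
```

Request:
apply_moves:
  targets:
    - [-1.5,0,0,0,0,0,1]
    - [0,0,0,0,0,0,1]

```text
time: 23.9
tool_pos: [636.8, -13.6, 42.3]
tcp_rot: [180.0, -0.2, 95.4]
ft_force: [-1.4, 8.5, 7.3]
finger_gap: 19.2
grip_force: 59.9
```

The catch holds: 8.5 N of pull gave no movement, at y≈-13.5. I'll unload, release, rise and retreat.

Request:
apply_moves:
  targets:
    - [2,0,0,0,0,0,1]
    - [0,0,0,0,0,0,0.8]
    - [0,0,0,0,0,0,0.6]
    - [0,0,0,0,0,0,0.45]
    - [0,0,0,0,0,0,0.45]
    - [0,0,0,0,0,0,0.45]
    - [0,0,-10,0,0,0,0.45]
    - [0,0,-30,0,0,0,0.45]
    - [0,0,-40,0,0,0,0.45]
    - [0,0,-40,0,0,0,0.45]
    - [0,0,-40,0,0,0,0.45]
    - [0,0,-30,0,0,0,0.45]
    - [-30,0,0,0,0,0,0.45]
    - [-40,0,0,0,0,0,0.45]
    - [-10,0,0,0,0,0,0.45]
    - [0,0,0,0,0,0,0.45]

```text
time: 25.9
tool_pos: [644.1, -94.7, 232.2]
tcp_rot: [180.0, -0.0, 95.3]
ft_force: [0.5, 0.1, -0.6]
finger_gap: 47.1
grip_force: 0.0
```

```bash
python3 btn.py; python3 - <<'E'
from h import *
a=cv2.imread("pics/scene_l.png");w=optics.snapshot("wrist")[:,:,::-1]
A=cv2.resize(a[130:310,50:440],(780,360));B=cv2.resize(w[0:240,156:356],(200,240))
o=np.zeros((600,780,3),np.uint8);o[:360]=A;o[360:,:200]=B;b=cv2.imread("pics/side_l.png");o[360:,210:530]=cv2.resize(b,(320,240));cv2.imwrite("pics/fin.png",o)
E
```

```text
scene 44 13.8 14.0 (np.int64(11), np.int64(17))
scene 44 13.8 14.0 (np.int64(11), np.int64(17))
side 28 14.29 14.07 (np.int64(12), np.int64(16))
side 50 14.92 8.06 (np.int64(0), np.int64(16))
```

View pics/fin.png

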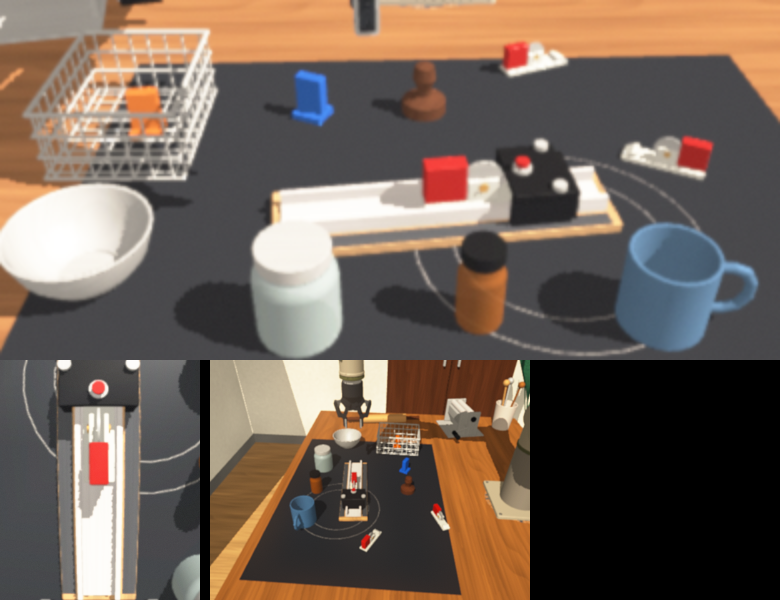

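The final view shows the cutter in the channel with its nose under the guard, the button down, the scraper in the basket, and everything else where it was. Handing in.

```bash
python3 -c "
from bench import r
print(r.hand_in())"
```

```text
the job is handed in; nothing more can be done
None
```

The orange scraper is in the basket, the wheel cutter is under the guard with the catch down behind its nose (it held an 8.5 N tug, and pushing peaked at about 15 N), nothing else looks moved, and I handed the job in at about 26 s.

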